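# Show a headspace vial to the code reader

### The job

Lift the clear cover off the vial rack and stand it, open side down, on the free bench. Then draw the red-capped vial out of the rack and hold it up to the code reader: upright, its white label facing the reader's window squarely, level with the middle of the window and about 9 cm in front of it, with the fingers off the label. Finish like that, still holding the vial steady in the air; leave the other two vials, the jar and the bottle where they stand, and do not bump the reader or its stand.

Things in the scene. Friction and masses are not known exactly. Their poses are not given: they have to be found in the camera images.
- rack: Blue vial rack, fixed: foot 190 x 94 mm (long along its x), 32 mm tall; a shoulder 20 mm up, where the cover sits. Holes 24 mm wide, 27 mm deep (floor 5 mm above the bench) at x = -64, -32, 0, 32, 64, y = -17, 17 mm. Vials stand at (-64,-17), (0,17), (64,-17); which is where varies. Origin: centre of underside, z up.
- cover: Loose clear plastic cover, a box open below, 188 x 92 x 71 mm (long along its x), 3 mm walls, about 0.2 kg, dark blue grip bar on top. Starts on the rack's shoulder, rim 20 mm above the bench, over the vials (caps reach 80 mm): lift it straight up 75 mm or more before moving sideways. Origin: centre of the open underside, z up; at height 0 when standing on the bench.
- cover_grip (a point): Centre of the cover's grip bar, 85 mm above the cover's rim. The bar is 70 mm long along the cover's x, 14 mm thick along y, 28 mm tall (from 71 to 99 mm above the rim). The bench about straight ahead of the robot, between rack and reader stand, between jar (near) and bottle (far), has room for the cover with its long side pointing ahead.
- red_vial: The wanted vial: loose, sealed, amber glass, red cap, about 30 g, 75 mm tall; body 22.5 mm in diameter up to 55 mm, then neck and cap (20.4 mm). Stands in a rack hole, its foot 5 mm above the bench; 48 mm show above the rack. Origin: centre of underside, z up along its axis, x towards the middle of its label.
- red_vial_label: White label with dark bars, part of the red-capped vial: 22 mm tall, 50 degrees round the glass to each side of its middle. Origin: label's middle, 11.8 mm out from the vial's axis, 37 mm above its underside; x points straight out of the label, z up along the vial. Fingers closing along the vial's own y touch bare glass only.
- vial_b: Another vial, the same but with a silver cap, in the rack; to be left there. Origin: centre of its underside.
- vial_c: A third vial, silver cap, in the rack; to be left there. Origin: centre of its underside.
- reader: Code reader, fixed: white box 70 mm wide, 54 mm tall, 64 mm deep, dark front, clamped on the stand's rod at a height that varies (window centre 150 to 210 mm above the bench). Origin: centre of the window in its front; x points straight out of the window (level, away from the reader), y along its width, z up.
- stand: Stand of the reader, fixed: grey foot 150 x 110 x 12 mm reaching from 40 mm behind the rod to 110 mm in front of it, with an upright steel rod 12 mm thick, 340 mm tall. Origin: at the rod, on the bench; x points the way the reader looks. The window is 95 mm in front of the rod.
- bottle: Amber reagent bottle with blue cap, 62 mm in diameter, 125 mm tall, loose; a bystander. Origin: centre of its underside.
- cap_jar: White jar of caps, 60 mm in diameter, 62 mm tall, loose; a bystander. Origin: centre of its underside.
Things that resemble listed ones, but are neither listed nor needed, are in the scene too. There is more than one size of the cover; the job needs the middle-sized.

How it is judged:
By the outcome, as a careful person would: the job done as asked, in the order asked, and still so for the second after the job is handed in, while the arm keeps its last pose, push and grip.
It also fails if it takes over 54 s, if anything falls off the work surface, if the arm or the gripper's body presses on something with over 40 N, if the wrist force passes 120 N, or if a joint passes its speed limit or range.

### The arm

A 6-joint arm with a two-finger parallel gripper is mounted at the origin on the work surface. World frame = base frame: x ahead of the robot, y to its left, z up, the work surface at z = 0. Lengths are in mm, angles in rad, forces in N, time in s.
With the tool pointing down it reaches from about 275 to 825 mm from the base axis. Payload 4.9 kg.
Tool frame: the origin (TCP) lies at the very end of the fingers, on their centre line; the grasp point (between the pads) lies 19 mm behind it; z points along the fingers, y is the line along which they close (so a half turn about z gives the same grasp; the last joint's range is limited). The gripper opens to 85 mm and grips with 20 to 120 N. Pads are 22 mm wide; open, the fingers measure 114 mm over their backs; the gripper's body (76 mm by 85 mm) begins 54 mm behind the grasp point. The pads swing forward as they close: fully open they stand 13 mm farther back than shut.
Start: joints at [-1.24, 0.326, -0.193, 1.052, 0, 1.437], TCP at [246.548, -491.663, 231.281] pointing down, gripper open.
Joint ranges: [-2.65, 2.65], [-0.97, 1.79], [-1.3, 1.35], [-1.93, 2.1], [-1.47, 1.37], [-3.14, 3.14]. Speed limits (rad/s): [2.57, 2.57, 3.14, 3.14, 3.14, 3.14].

### API

Orientations are given as [roll, pitch, yaw] about the fixed x, y, z axes, in that order (R = Rz(yaw) Ry(pitch) Rx(roll)).
In Python, from bench import bot, solve_ik, imaging gives the robot as it stands. Calls block until the motion is done:
- bot.move_ptp(position, orientation): joint-space move of the TCP to a pose.
- bot.movel(position, rot=None, max_speed=150, threshold=None): straight line of the TCP; rot=None keeps the orientation; max_speed is the mean speed in mm/s. With threshold (N) it stops when the force on the tool has changed by that much, and returns True; else False.
- bot.move_j(angles): joint-space move.
- bot.grip(opening, effort=None): opening from 0.0 (shut) to 1.0 (fully open); effort is the grip in N (None keeps the last); returns when the fingers have stopped.
- bot.dwell(seconds).
- solve_ik(position, orientation): joint angles nearest the present ones, or None.
- bot.get_state(): the state.
- imaging.capture(name): name is "scene" or "side" or "wrist"; returns the picture (420x560x3 uint8, blue, green, red); there is no depth.
- imaging.camera_model(name): a dict with "K" (3x3 intrinsics, pixels), "position" and "rotation" of the camera in the world. Camera axes: x right, y up, looking along -z (the intrinsics and any distortion apply to the point x, -y, -z); pixel columns grow to the right and rows downward; lengths in mm; the calibration is good to about 2 mm. The wrist camera is an equidistant fisheye: a pixel r from the principal point sees the ray r / f radians off the axis. A picture is of the moment at which its call begins: read the wrist's pose just before it. camera_model takes no time and is no camera call; for the wrist camera it gives the pose at the moment of the call.
A pose or a line that the arm cannot do raises bot.IKError and nothing moves.
- bot.sign_off(): hands the job in; it is judged then, once.
The state is a dict: "t": time; "qpos": joint angles; "joint_velocities": joint speeds; "effort": joint torques, N m; "tcp_pos": TCP position; "orientation": TCP orientation; "contact_force": force on the tool from outside, world axes, zero at the start; "wrist_torque": the same for the moment, N m; "opening": opening from 0.0 (shut) to 1.0 (fully open); "gripper_force": force on a finger pad.
Only numpy, scipy, OpenCV 4.12 (cv2) and the standard library are available. Lean on these libraries where they do the work, as an engineer would, in place of code of your own. Each camera call takes 0.05 s, during which the arm holds its last target. There are 200 camera calls.

## Working session

There is one attempt and no reset: what is moved stays moved. The work goes in short steps, each a Python script; the robot and the scene stay as the last script left them, time stands still between calls to the robot, and variables do not carry over. Pictures are saved under pics/ and viewed, at most 10 in all, crops included, and the job is handed in when it is done.

```bash
mkdir -p pics; ls; python3 - <<'E'
from bench import bot, imaging
import cv2, numpy as np
for n in ("scene","side","wrist"):
    m=imaging.camera_model(n); print(n,m)
    im=imaging.capture(n); cv2.imwrite(f"pics/{n}0.png",im)
a=cv2.imread("pics/scene0.png")
E
```

```text
pics
scene {'K': array([[461.01277974,   0.        , 284.362193  ],
       [  0.        , 461.01277974, 215.66551933],
       [  0.        ,   0.        ,   1.        ]]), 'position': array([1148.69200514,    4.30900158, 1115.15451123]), 'rotation': array([ 0.60414295, -0.00250098,  1.62672198])}
side {'K': array([[451.09150983,   0.        , 273.43956685],
       [  0.        , 451.09150983, 201.83653819],
       [  0.        ,   0.        ,   1.        ]]), 'position': array([-121.67877197,  700.98124299,  829.15948526]), 'rotation': array([ 9.35308409e-01,  1.94329846e-03, -2.45528121e+00])}
wrist {'K': array([[325.1922621 ,   0.        , 279.53557684],
       [  0.        , 325.1922621 , 212.24704054],
       [  0.        ,   0.        ,   1.        ]]), 'position': array([ 304.6569007 , -461.06249768,  372.93711022]), 'rotation': array([-0.26150478,  0.00243765, -1.10685132])}
```

View pics/scene0.png

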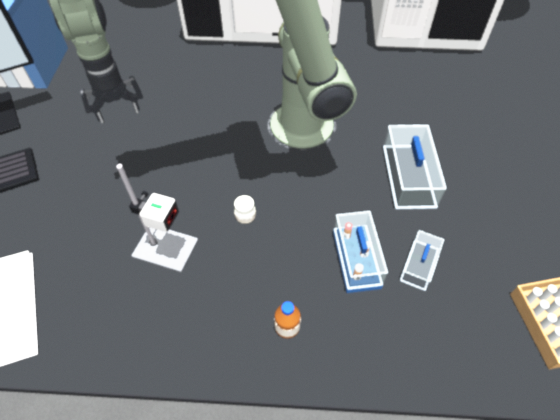

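View pics/side0.png

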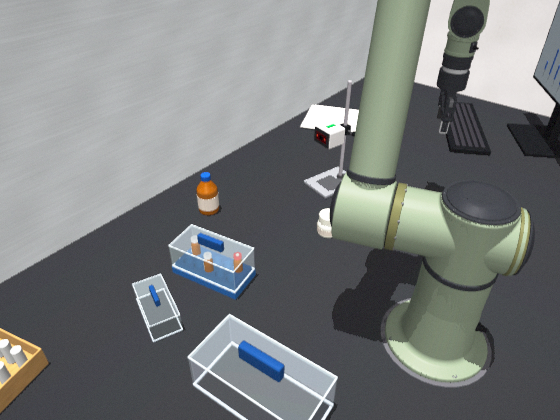

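The scene view shows the rack with its cover at about (361,252), the jar at (245,209), the bottle at (288,318), and the reader at (160,213) with its stand foot at (165,248). The big and small decoy covers are at (414,165) and (423,260). The red cap is at about (348,230), the end nearest the robot. Next I'll zoom in to fit poses.

```bash
python3 - <<'E'
import cv2, numpy as np
s=cv2.imread("pics/scene0.png"); d=cv2.imread("pics/side0.png")
def crop(im,x,y,w,h,k):
    c=cv2.resize(im[y:y+h,x:x+w],None,fx=k,fy=k,interpolation=cv2.INTER_CUBIC)
    for u in range(0,w,10): cv2.putText(c,str(x+u),(u*k,8),0,.3,(0,255,255),1); cv2.line(c,(u*k,10),(u*k,14),(0,255,255),1)
    for v in range(0,h,10): cv2.putText(c,str(y+v),(0,v*k+3),0,.3,(0,255,255),1)
    return c
a=crop(s,320,200,80,100,5); b=crop(d,160,215,100,85,4)
H=500; pad=lambda c:cv2.copyMakeBorder(c,0,H-c.shape[0],0,0,0)
cv2.imwrite("pics/rack.png",np.hstack([pad(a),pad(b)]))
a=crop(s,110,155,100,120,5); b=crop(d,295,70,70,130,4)
H=600; cv2.imwrite("pics/reader.png",np.hstack([pad(a),pad(b)]))
E
```

```text
(no output)
```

View pics/rack.png

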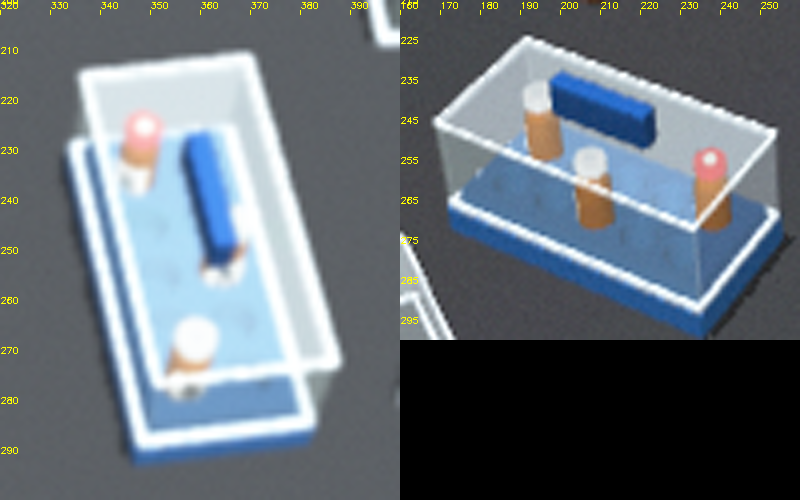

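View pics/reader.png

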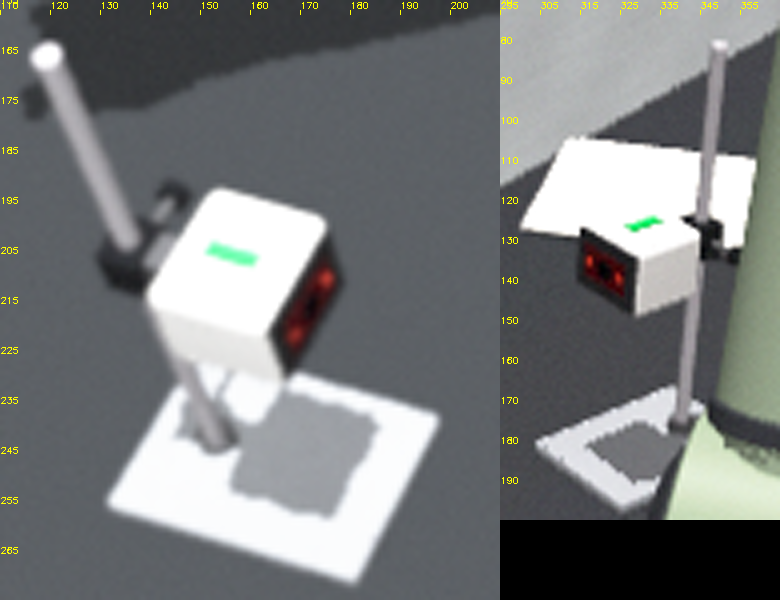

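```bash
cat > h.py <<'E'
import numpy as np
from scipy.spatial.transform import Rotation as Ro
CAM={'scene':(461.01277974,284.362193,215.66551933,[1148.692,4.309,1115.1545],[0.60414295,-0.00250098,1.62672198]),
'side':(451.09150983,273.43956685,201.83653819,[-121.67877,700.98124,829.15949],[.935308409,.00194329846,-2.45528121])}
def proj(n,P):
    f,cx,cy,p,r=CAM[n]; q=(np.atleast_2d(P)-p)@Ro.from_euler('xyz',r).as_matrix()
    return np.c_[cx+f*q[:,0]/-q[:,2],cy+f*q[:,1]/q[:,2]]
def ray(n,uv,z):
    f,cx,cy,p,r=CAM[n]; d=Ro.from_euler('xyz',r).as_matrix()@[(uv[0]-cx)/f,-(uv[1]-cy)/f,-1]
    return np.array(p)+d*(z-p[2])/d[2]
def place(x,y,yaw,P):
    c,s=np.cos(yaw),np.sin(yaw); P=np.atleast_2d(P).astype(float)
    return np.c_[x+c*P[:,0]-s*P[:,1],y+s*P[:,0]+c*P[:,1],P[:,2]]
E
python3 - <<'E'
from h import *
from scipy.optimize import least_squares
o=[-.4,-.4]
t,b=91,20
cs=[(-94,-46,t),(-94,46,t),(94,46,t),(94,-46,t),(-94,-46,b),(-94,46,b),(94,46,b),(94,-46,b)]
us=[(336.6,214.4),(370,211),(387.6,272.4),(351.4,276.8),(334.4,229),(366.6,225),(383,284.8),(348,288)]
# side corner order: far(+x,-y),(-x,-y),(-x,+y),(+x,+y)
cd=[(94,-46,t),(-94,-46,t),(-94,46,t),(94,46,t),(94,46,b),(-94,-46,b),(-94,46,b)]
ud=[(191.75,224.5),(253.75,248),(234,272.5),(169,245.25),(173.75,265),(254.5,268),(234,291.75)]
def fit(f,x0):
    r=least_squares(f,x0,loss='soft_l1',x_scale=[100,100,1,100][:len(x0)]); print(r.x.round(3)); print(f(r.x).reshape(-1,2).round(1).tolist()); return r.x
def fc(p): return np.r_[proj('scene',place(*p,cs))-(np.array(us)+o),proj('side',place(*p,cd))-(np.array(ud)+o)].ravel()
p=fit(fc,[450,100,.1])
print('red cap px',[proj(n,place(*p,[(-64,-17,80),(-64,-17,5+37)])) for n in CAM])
print('grip',place(*p,[(0,0,105)]))
print('barends scene',proj('scene',place(*p,[(-35,0,119),(35,0,119)])))
S=[(110,55,12),(110,-55,12),(-40,-55,12),(0,0,340)]; uS=[(197.6,238.2),(181.4,271.4),(131.4,255.6),(119.6,166)]
uD=[(325.5,197),(304.25,180.5),(340,167),(349.5,81.25)]
B=[(95,35,27),(31,35,27),(31,-35,27),(95,-35,-27),(95,35,-27),(95,-35,27)]; uB=[(175.4,199),(154,193),(140,214.6),(166.6,230.6),(178.4,211.4),(163,224)]
C=[(95,-35,27),(95,35,27),(95,35,-27),(95,-35,-27),(31,35,27)]; uC=[(315.5,127),(329.25,134.5),(328.5,148.25),(314.75,139.25),(344.25,129)]
def fs(p):
    h=np.array([0,0,p[3]]); g=lambda P:place(*p[:3],P)
    return np.r_[proj('scene',g(S))-(np.array(uS)+o),proj('side',g(S))-(np.array(uD)+o),
     proj('scene',g(B+h))-(np.array(uB)+o),proj('side',g(C+h))-(np.array(uC)+o)].ravel()
q=fit(fs,[400,-250,1.25,180]); print('window',place(*q[:3],[(95,0,q[3])]))
print('jar',ray('scene',(244.5,202),62),'bottle',ray('scene',(288,308),125),ray('side',(206,177),125),ray('side',(327,212),62))
E
```

```text
[5.14274e+02 1.68208e+02 1.84000e-01]
[[-0.5, 0.3], [-0.7, 0.2], [-0.8, -0.0], [-0.8, -0.2], [-0.7, 0.0], [-1.1, 0.6], [-1.2, 0.2], [-0.7, 1.1], [-0.6, 0.9], [0.1, 1.1], [-0.9, 0.6], [-0.9, 1.2], [-1.7, 2.4], [0.1, 2.1], [0.8, 2.7]]
red cap px [array([[348.01693261, 224.60060154],
       [346.41870583, 232.19851637]]), array([[236.70113968, 255.16764004],
       [237.47729096, 266.50616792]])]
grip [[514.2741297  168.20834711 105.        ]]
barends scene [[358.50874503 224.85724261]
 [364.62055223 247.97789881]]
[ 500.006 -397.109    1.302  187.075]
[[-0.0, -0.6], [-1.1, -0.8], [-0.7, -0.6], [-0.8, -0.5], [-0.5, -0.0], [-1.3, 0.4], [-2.5, -0.2], [-0.2, 0.5], [0.4, -0.3], [-1.8, -1.0], [-1.7, -0.5], [0.7, 2.9], [1.5, 0.0], [-0.5, -2.8], [-1.9, -1.1], [-0.2, 0.4], [-0.8, 3.0], [-2.1, 2.6], [1.3, -0.1]]
window [[ 525.19054355 -305.50778152  187.07527479]]
jar [ 382.29293166 -149.06615303   62.        ] bottle [722.53788281  -8.71464881 125.        ] [708.44347876  -7.62832233 125.        ] [ 393.04411784 -159.92762224   62.        ]
```

```bash
python3 - <<'E'
from bench import bot, imaging, solve_ik
import numpy as np, cv2, pickle
s=bot.get_state(); print(s['orientation'],s['t'])
for y in (0.184,0.184+np.pi,.184-np.pi): print(y,solve_ik([514,168,260],[np.pi,0,y]))
bot.move_ptp([190,-350,330],[np.pi,0,s['orientation'][2]])
bot.move_ptp([514-65*np.cos(.184),168-65*np.sin(.184),290],[np.pi,0,.184])
m=imaging.camera_model('wrist'); im=imaging.capture('wrist')
cv2.imwrite('pics/w1.png',im); pickle.dump(m,open('w1.pkl','wb')); print(m['position'],m['rotation'])
s=bot.get_state(); print(s['t'],s['qpos'],s['tcp_pos'],s['orientation'])
a=cv2.imread('pics/wrist0.png'); cv2.imwrite('pics/both.png',cv2.resize(np.vstack([a,im]),None,fx=.7,fy=.7,interpolation=cv2.INTER_AREA))
E
```

```text
[-3.14028181e+00 -2.19263652e-04  4.64817815e-01] 0.15
0.184 [ 0.17937385  0.2915914  -0.16654593  1.112659    0.          3.1369665 ]
3.3255926535897933 [ 0.17937385  0.2915914  -0.16654593  1.112659    0.         -0.00462615]
-2.957592653589793 [ 0.17937385  0.2915914  -0.16654593  1.112659    0.         -0.00462615]
[514.44780436 168.47123238 432.17344397] [-2.62174044e-01  3.06823043e-04 -1.38871344e+00]
3.0083 [ 1.77150031e-01  1.54099735e-01 -2.67245215e-01  1.14952677e+00
 -2.31499378e-04  3.13613484e+00] [450.4172062  155.33546739 289.95410612] [3.14136157e+00 7.66512416e-05 1.82607841e-01]
```

View pics/both.png

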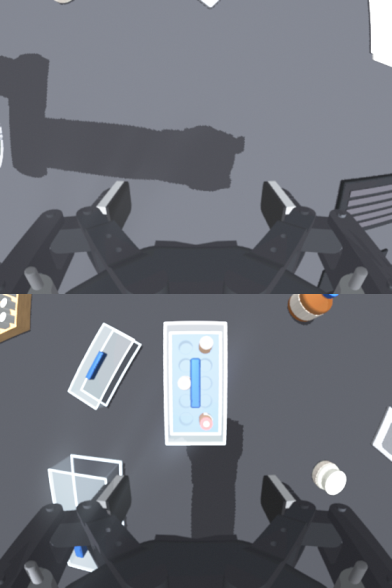

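The lower (second) wrist view shows the covered rack from above. The bar is at about full-res (279,126) and the red cap at about (293,183). I'll measure both with the fisheye model.

```bash
cat >> h.py <<'E'
def wray(m,uv,z):
    K=m['K']; d=np.array([uv[0]-K[0,2],uv[1]-K[1,2]]); r=np.hypot(*d); th=r/K[0,0]
    v=np.array([d[0]/r*np.sin(th),-d[1]/r*np.sin(th),-np.cos(th)])
    w=Ro.from_euler('xyz',m['rotation']).as_matrix()@v; p=np.array(m['position'])
    return p+w*(z-p[2])/w[2]
E
python3 - <<'E'
from h import *
import cv2,pickle
im=cv2.imread('pics/w1.png'); m=pickle.load(open('w1.pkl','rb'))
hsv=cv2.cvtColor(im,cv2.COLOR_BGR2HSV)
b=cv2.inRange(hsv,(95,150,60),(125,255,255)); b[:,:230]=0;b[:,330:]=0;b[220:]=0
n,l,st,c=cv2.connectedComponentsWithStats(b); i=1+st[1:,4].argmax(); print(st[i],c[i])
ys,xs=np.where(l==i); box=cv2.boxPoints(cv2.minAreaRect(np.c_[xs,ys].astype(np.float32)))
for z in (119,): 
  P=np.array([wray(m,u,z) for u in box]); print(box.round(1).tolist(),P.round(1).tolist(),P.mean(0))
  print([np.linalg.norm(P[k]-P[k-1]).round(1) for k in range(4)])
r=cv2.inRange(hsv,(0,60,100),(12,255,255))|cv2.inRange(hsv,(168,60,100),(180,255,255)); r[:,:230]=0;r[:,330:]=0;r[230:]=0
n,l,st,c=cv2.connectedComponentsWithStats(r); i=1+st[1:,4].argmax(); print(st[i],c[i],wray(m,c[i],80), 'model',place(514.3,168.2,.184,[(-64,-17,80)]))
E
```

```text
[284  94   1  10  10] [284.   98.5]
[[284.0, 103.0], [284.0, 103.0], [284.0, 94.0], [284.0, 94.0]] [[538.0, 168.6, 119.0], [538.0, 168.6, 119.0], [546.6, 170.2, 119.0], [546.6, 170.2, 119.0]] [542.26073495 169.38981593 119.        ]
[np.float64(8.7), np.float64(0.0), np.float64(8.7), np.float64(0.0)]
[286 174  16   6  29] [293.37931034 175.62068966] [465.00973454 144.08573413  80.        ] model [[454.49071843 139.77730065  80.        ]]
```

```bash
python3 - <<'E'
from h import *
import cv2,pickle
im=cv2.imread('pics/w1.png'); m=pickle.load(open('w1.pkl','rb'))
g=im[:,:,0].astype(int)-im[:,:,2]
b=((g>80)&(im[:,:,2]<110)).astype(np.uint8); b[:,:230]=0;b[:,330:]=0;b[220:]=0
n,l,st,c=cv2.connectedComponentsWithStats(b); i=1+st[1:,4].argmax(); print(st[i],c[i])
ys,xs=np.where(l==i); box=cv2.boxPoints(cv2.minAreaRect(np.c_[xs,ys].astype(np.float32)))
P=np.array([wray(m,u,119) for u in box]); print(P.round(1).tolist(),P.mean(0))
print([np.linalg.norm(P[k]-P[k-1]).round(1) for k in range(4)])
c=im[60:240,210:350]; cv2.imwrite('pics/w1c.png',cv2.resize(c,None,fx=4,fy=3.3*4/3.3*.83,interpolation=cv2.INTER_CUBIC))
E
```

```text
[276  92  10  63 127] [284.18110236 120.51181102]
[[547.1, 178.0, 119.0], [549.6, 170.2, 119.0], [492.0, 151.7, 119.0], [489.5, 159.6, 119.0]] [519.55563249 164.85063519 119.        ]
[np.float64(60.5), np.float64(8.2), np.float64(60.5), np.float64(8.3)]
```

View pics/w1c.png

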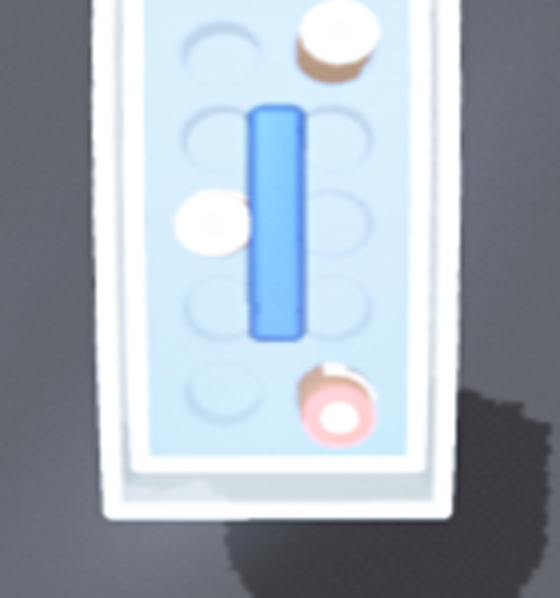

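```bash
python3 - <<'E'
from h import *
import pickle
m=pickle.load(open('w1.pkl','rb'))
f=lambda X,Y,z:wray(m,(210+(X+.5)/4-.5,60+(Y+.5)/3.32-.5),z)
P=[f(247,104,119),f(305,104,119),f(305,341,119),f(247,341,119)]
print(np.round(P,1),np.mean(P,0)); a=(P[0]+P[1]-P[2]-P[3]);print('yaw',np.arctan2(a[1],a[0]),np.linalg.norm(a)/2)
print('red',f(338,410,80),'silver',f(340,33,80),f(213,222,80))
Q=[f(104,518,91),f(452,516,91)];print('top near corners',Q,np.linalg.norm(Q[0]-Q[1]),np.mean(Q,0)+94*np.array([np.cos(.18),np.sin(.18),0]))
E
```

```text
[[547.3 182.5 119. ]
 [549.8 169.  119. ]
 [481.9 156.4 119. ]
 [479.4 170.1 119. ]] [514.59433831 169.4813733  119.        ]
yaw 0.1818413846043503 69.03594262018721
red [456.94273839 141.69638176  80.        ] silver [579.22546596 164.1547374   80.        ] [511.77757482 186.23948609  80.        ]
top near corners [array([411.84300996, 198.62620052,  91.        ]), array([429.78673448, 105.0042439 ,  91.        ])] 95.32600910149729 [513.29617935 168.64400211  91.        ]
```

```bash
python3 - <<'E'
from bench import bot, imaging
import numpy as np, cv2, pickle
pi=np.pi
bot.move_ptp([514.4,169,180],[pi,0,.182-pi])
print(bot.movel([514.4,169,95],max_speed=80,threshold=12))
bot.grip(0.0,60); s=bot.get_state(); print(s['t'],s['opening'],s['gripper_force'],s['tcp_pos'])
bot.movel([514.4,169,215],max_speed=80)
s=bot.get_state(); print(s['opening'],s['gripper_force'],s['contact_force'])
bot.move_ptp([540,-50,205],[pi,0,-pi+.0])
s=bot.get_state(); print(s['t'],s['tcp_pos'],s['contact_force'],s['qpos'])
cv2.imwrite('pics/lift.png',np.hstack([imaging.capture('scene')[140:360,100:460],imaging.capture('side')[140:360,100:460]]))
E
```

```text
False
7.5167 0.14576923301976577 61.51219725608826 [514.4805014  168.8819311   95.05432432]
0.15193310146040426 61.06866717338562 [-0.41059333  0.6720195  -2.12065294]
10.05 [539.83800546 -49.11978908 204.92583181] [-0.16573159 -0.07260948 -2.43911089] [-2.27447352e-01  3.31014784e-01 -2.55861363e-01  9.84415821e-01
  9.02789530e-04 -2.28104554e-01]
```

View pics/lift.png

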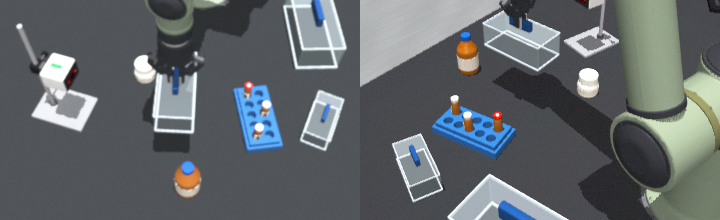

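```bash
python3 - <<'E'
from bench import bot, imaging
import numpy as np, cv2, pickle
pi=np.pi
print(bot.movel([540,-50,85],max_speed=110,threshold=10))
print(bot.movel([540,-50,70],max_speed=25,threshold=4)); s=bot.get_state(); print(s['t'],s['tcp_pos'],s['contact_force'])
bot.grip(0.7); bot.movel([540,-50,170],max_speed=120)
y=-.5; c=np.array([np.cos(y),np.sin(y)])
p=np.array([455.5,141.2])+15*c
bot.move_ptp([*p,130],[pi,0,y])
m=imaging.camera_model('wrist'); im=imaging.capture('wrist'); sc=imaging.capture('scene')
pickle.dump(m,open('w2.pkl','wb')); cv2.imwrite('pics/w2.png',im); cv2.imwrite('pics/s2.png',sc)
s=bot.get_state(); print(s['t'],s['qpos'],s['tcp_pos'])
a=cv2.resize(im,None,fx=.8,fy=.8); b=cv2.resize(sc[180:300,320:400],None,fx=4,fy=4,interpolation=cv2.INTER_CUBIC)[:336]
cv2.imwrite('pics/v2.png',np.hstack([a,b]))
E
```

```text
False
True
11.85 [540.24704978 -50.26781878  74.95701684] [ 0.04294415 -0.27096753  4.62372405]
15.375 [ 1.26530042e-01  3.10708111e-01 -5.00334527e-01  7.59685124e-01
 -1.95853172e-05 -2.51439880e+00] [468.82597232 133.82630591 129.99641983]
```

View pics/v2.png

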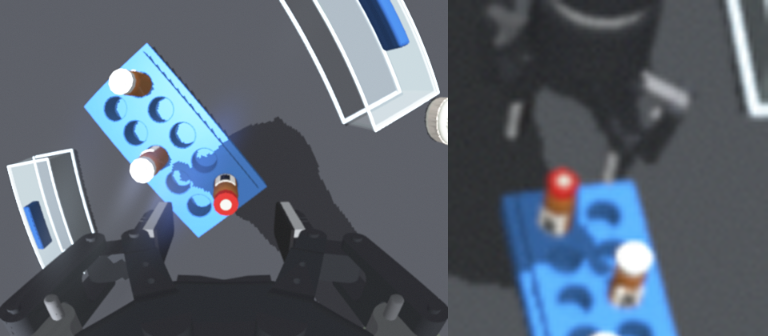

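The cover stands on the bench and the red vial is at full-res (283,240), with its label (white, dark bars) facing up in the wrist image. I'll zoom in with a model overlay.

```bash
cat >> h.py <<'E'
def wproj(m,P):
    q=(np.atleast_2d(P)-m['position'])@Ro.from_euler('xyz',m['rotation']).as_matrix()
    r=np.hypot(q[:,0],q[:,1]); th=np.arctan2(r,-q[:,2]); K=m['K']
    return np.c_[K[0,2]+K[0,0]*th*q[:,0]/r,K[1,2]-K[1,1]*th*q[:,1]/r]
def vial(x,y,z0,yaw):
    a=np.deg2rad(np.linspace(-50,50,21))+yaw; t=np.linspace(0,2*np.pi,60)
    lab=lambda h:np.c_[x+11.4*np.cos(a),y+11.4*np.sin(a),0*a+z0+h]
    return [np.vstack([lab(26),lab(48)[::-1],lab(26)[:1]]),np.c_[x+10.2*np.cos(t),y+10.2*np.sin(t),0*t+z0+75]]
E
python3 - <<'E'
from h import *
import cv2,pickle
im=cv2.imread('pics/w2.png'); m=pickle.load(open('w2.pkl','rb'))
x0,y0,k=255,205,9
c=cv2.resize(im[y0:y0+65,x0:x0+44],None,fx=k,fy=k,interpolation=cv2.INTER_CUBIC)
d=c.copy()
for yaw,col in ((-.5,(0,255,0)),(-.8,(255,0,255))):
  for L in vial(455.5,141.2,5,yaw):
    p=((wproj(m,L)-[x0,y0]+.5)*k-.5); cv2.polylines(d,[p.round().astype(np.int32)],False,col,1)
cv2.imwrite('pics/w2c.png',np.hstack([c,d])); print(c.shape)
E
```

```text
(585, 396, 3)
```

View pics/w2c.png

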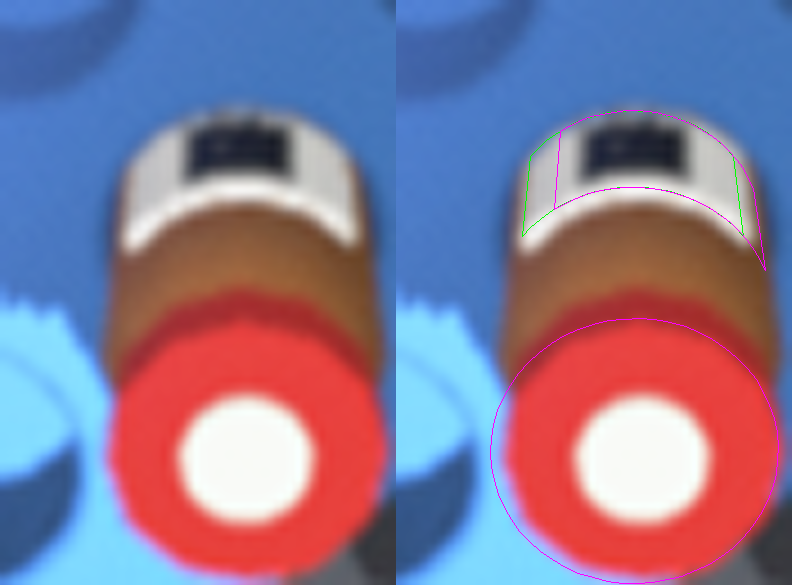

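The label is at yaw ≈ -0.46 and the vial at ≈ (455.3,140.8). Before grasping, one plan view of the reader to tighten its pose.

```bash
python3 - <<'E'
from bench import bot, imaging
from h import *
import cv2, pickle
pi=np.pi
x,y,_=bot.get_state()['tcp_pos']; bot.movel([x,y,200],max_speed=200)
bot.move_ptp([556,-194,360],[pi,0,1.302-pi])
m=imaging.camera_model('wrist'); im=imaging.capture('wrist')
pickle.dump(m,open('w3.pkl','wb')); cv2.imwrite('pics/w3.png',im)
print(bot.get_state()['t'],m['position'])
q=(500.0,-397.1,1.302); h=187.1
T=[(31,-35,h+27),(95,-35,h+27),(95,35,h+27),(31,35,h+27)]; F=[(-40,-55,12),(110,-55,12),(110,55,12),(-40,55,12)]
uv=wproj(m,place(*q,T+F)); print(uv.round(1).tolist())
x0,y0=np.clip(uv.min(0)-12,0,None).astype(int); x1,y1=np.minimum(uv.max(0)+12,[560,420]).astype(int); k=min(400//(x1-x0) if False else 780/(x1-x0)/1,590/(y1-y0))/1
c=cv2.resize(im[y0:y1,x0:x1],None,fx=k,fy=k,interpolation=cv2.INTER_CUBIC)
for u in (uv[:4],uv[4:]): cv2.polylines(c,[((u-[x0,y0]+.5)*k-.5).round().astype(np.int32)],True,(0,255,0),1)
cv2.imwrite('pics/w3c.png',c); print(x0,y0,k,c.shape)
E
```

```text
17.325 [ 538.86225388 -254.70898366  501.39422787]
[[239.1, 2.8], [238.1, 69.0], [318.3, 69.0], [317.5, 2.8], [242.1, 8.9], [241.4, 102.7], [315.3, 102.7], [314.8, 9.0]]
226 0 5.175438596491228 (590, 538, 3)
```

View pics/w3c.png

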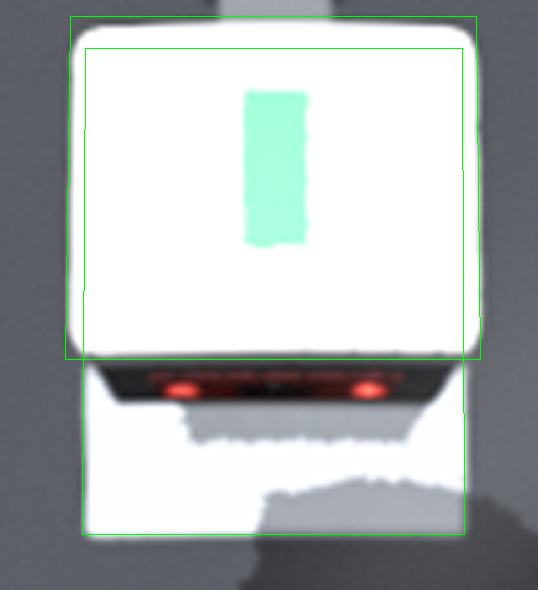

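The overlay agrees with the reader and foot to within about 1 mm. Next: grasp, draw out, present.

```bash
python3 - <<'E'
from bench import bot, imaging
from h import *
import cv2
pi=np.pi; v=[455.3,140.8]; R=[pi,0,-.46]
bot.grip(0.6,40)
bot.move_ptp([*v,150],R)
print(bot.movel([*v,35],max_speed=80,threshold=10))
s=bot.get_state(); print(s['t'],s['tcp_pos'],s['orientation'])
bot.grip(0.0,40); s=bot.get_state(); print(s['opening'],s['gripper_force'],s['contact_force'])
bot.movel([*v,75],max_speed=40); bot.movel([*v,190],max_speed=120)
s=bot.get_state(); print(s['t'],s['opening'],s['gripper_force'],s['contact_force'])
w=np.array([525.2,-305.5]); n=np.array([np.cos(1.302),np.sin(1.302)]); R=[pi,0,1.302-pi]
bot.move_ptp([*(w+155*n),190],R)
bot.movel([*(w+100*n),179.5],max_speed=60)
bot.dwell(.5)
s=bot.get_state(); print(s['t'],s['opening'],s['gripper_force'],s['tcp_pos'],s['orientation'],w+100*n)
a=imaging.capture('scene'); b=imaging.capture('side'); c=imaging.capture('wrist')
for n_,i in zip('scene side wrist'.split(),(a,b,c)): cv2.imwrite(f'pics/{n_}9.png',i)
f=lambda im,u,v,w,h,k:cv2.resize(im[v:v+h,u:u+w],None,fx=k,fy=k,interpolation=cv2.INTER_CUBIC)
t=np.hstack([f(a,120,150,130,100,3),f(b,270,90,130,100,3)])
u=cv2.resize(np.hstack([a[130:360,90:430],c[:230]])[:, :],(780,200))
cv2.imwrite('pics/fin.png',np.vstack([t,np.hstack([f(a,120,200,130,100,2)*0+f(a,220,170,130,100,2),f(c,200,180,160,100,2),f(b,150,180,100,100,2)])]))
E
```

```text
False
20.675 [455.71442191 140.86271906  35.42869947] [-3.14107634e+00 -7.56670862e-04 -4.60033752e-01]
0.24916644730703066 39.024352175183594 [-1.18696352  0.18183023  4.51084532]
23.3 0.24804228759266495 39.078315475489944 [-0.01723854 -0.40899229 -1.0298573 ]
26.0917 0.248285437179627 39.10121561028063 [ 551.78887664 -209.00034049  179.51708287] [-3.14157365e+00  1.18962872e-05 -1.83944474e+00] [ 551.75711785 -209.09087444]
```

View pics/fin.png

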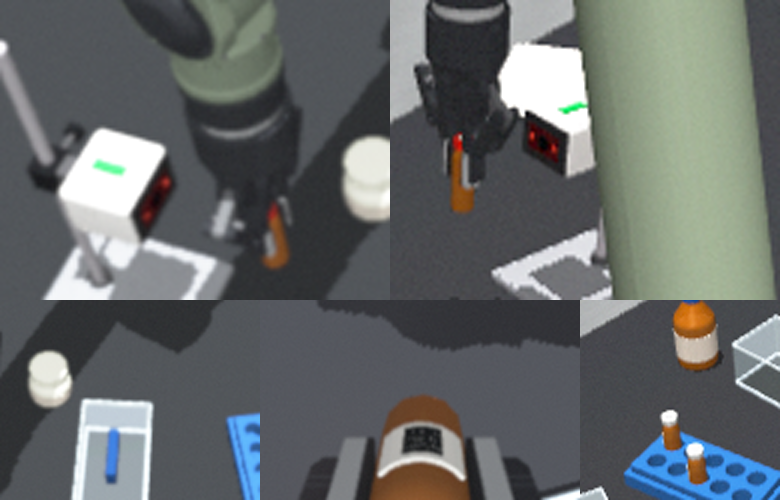

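The vial is held upright with its label toward the reader, the cover stands on the bench, and the bystanders are in place. I've viewed 11 pictures, one over the limit of 10, so this last check of label height and yaw is numeric only.

```bash
python3 - <<'E'
from bench import imaging
from h import *
import cv2
from scipy.optimize import least_squares
im=cv2.imread('pics/wrist9.png').astype(int); m=imaging.camera_model('wrist')
L=vial(551.8,-209,142.5+0,1.302-np.pi)[0]  # foot z: 179.5-30=149.5 -> below
def mask(yaw,z,s):
    k=np.zeros((420,560),np.uint8); n=np.array([-np.sin(1.302),np.cos(1.302)])*s
    cv2.fillPoly(k,[wproj(m,vial(551.8+n[0],-209+n[1],z,yaw)[0]).round().astype(np.int32)],1); return k>0
hsv=cv2.cvtColor(im.astype(np.uint8),cv2.COLOR_BGR2HSV)
lab=(hsv[:,:,1]<70)&(hsv[:,:,2]>110)
k0=cv2.dilate(mask(1.302-np.pi,149.5,0).astype(np.uint8),np.ones((7,7)))>0
org=(hsv[:,:,1]>110)&(hsv[:,:,0]<25)
lab&=k0; 
best=max(((mask(1.302-np.pi+d,z,s)&lab).sum()/((mask(1.302-np.pi+d,z,s)|lab).sum()),d,z,s) for d in np.arange(-.15,.16,.03) for z in np.arange(145.5,154,1) for s in (-1,-.5,0,.5,1))
print(best, (mask(1.302-np.pi,149.5,0)&lab).sum()/(mask(1.302-np.pi,149.5,0)|lab).sum(), lab.sum())
E
```

```text
(np.float64(0.6052036199095022), np.float64(-0.03), np.float64(152.5), 0.5) 0.4868131868131868 624
```

```bash
python3 - <<'E'
from bench import imaging
from h import *
import cv2
im=cv2.imread('pics/wrist9.png'); m=imaging.camera_model('wrist'); Y=1.302-np.pi
hsv=cv2.cvtColor(im,cv2.COLOR_BGR2HSV)
notglass=((hsv[:,:,1]<90)).astype(np.uint8); u=wproj(m,vial(551.8,-209,149.5,Y)[0])
x0,y0=(u.min(0)-9).astype(int); x1,y1=(u.max(0)+9).astype(int); print(u.min(0),u.max(0))
cx=int(u[:,0].mean())
for r in range(y0,y1,2): print(r,''.join('#' if hsv[r,c,1]<90 and hsv[r,c,2]>110 else ('o' if hsv[r,c,0]<25 and hsv[r,c,1]>90 else '.') for c in range(x0,x1)))
print(x0)
for z in (148.5,149.5,151.5): print(z,wproj(m,vial(551.8,-209,z,Y)[0])[[0,10,20,21,31,41]].round(1).tolist())
E
```

```text
[257.74561178 239.78893488] [299.43959956 266.60747729]
230 .......................ooooooooooooooooooooo................
232 .....................ooooooooooooooooooooooooo..............
234 ...................ooooooooooooooooooooooooooooo............
236 .................ooooooooooooooooooooooooooooooooo..........
238 ................ooooooooooooooooooooooooooooooooooo.........
240 ...............oooooooooooooo#####ooooooooooooooooo.........
242 ...............ooooooo#####################ooooooooo........
244 ..............oooo#######................######ooooo........
246 ..............oo########...................#######ooo.......
248 ..............##########...................#########o.......
250 #####........###########...................##########......#
252 ####.........##########....................##########.......
254 ####........###########....................##########.......
256 ###.........###########...############.....###########o.....
258 ###.........##########################################......
260 ###.......o###########################################......
262 ##........o################ooooooooooo################......
264 ##.......o.#########oooooooooooooooooooooooo###########.....
266 #........o######ooooooooooooooooooooooooooooooo########.....
268 #........oo###oooooooooooooooooooooooooooooooooooo#####.....
270 #.......oooooooooooooooooooooooooooooooooooooooooooo##.o....
272 ........oooooooooooooooooooooooooooooooooooooooooooooooo....
274 .......oooooooooooooooooooooooooooooooooooooooooooooooooo...
248
148.5 [[296.7, 246.9], [278.6, 239.1], [260.7, 247.0], [257.9, 265.6], [278.6, 256.8], [299.3, 265.6]]
149.5 [[296.8, 247.7], [278.6, 239.8], [260.5, 247.7], [257.7, 266.6], [278.6, 257.7], [299.4, 266.6]]
151.5 [[297.0, 249.2], [278.6, 241.2], [260.3, 249.2], [257.5, 268.6], [278.6, 259.6], [299.7, 268.6]]
```

```bash
python3 - <<'E'
from bench import imaging
from h import *
import cv2
from scipy.optimize import least_squares
im=cv2.imread('pics/wrist9.png'); m=imaging.camera_model('wrist'); Y=1.302-np.pi
hsv=cv2.cvtColor(im,cv2.COLOR_BGR2HSV)
col=slice(278,284); o=((hsv[:,col,0]<25)&(hsv[:,col,1]>90)).mean(1)
print([(r,round(float(o[r]),1)) for r in range(205,275) if 0<abs(o[r]-o[r-1])])
d=np.array([np.cos(Y),np.sin(Y)])
def pts(z,tilt,a):  # front-line points: foot, label bottom, label top; pivot = vial height 49
    P=[]
    for h,r in ((0,11.25),(26,11.5),(48,11.5)):
        u=a+np.cos(tilt)*r+np.sin(tilt)*(h-49); zz=z+49+np.cos(tilt)*(h-49)-np.sin(tilt)*r
        P.append([551.8+u*d[0],-209+u*d[1],zz])
    return wproj(m,P)[:,1]
print(pts(149.5,0,0),pts(149.5,.05,0),pts(151.5,0,0),pts(149.5,0,-1.5))
E
```

```text
[(228, 1.0), (240, 0.3), (241, 0.0), (262, 1.0)]
[224.15399491 239.59215843 257.51660783] [228.11108417 241.48583093 257.12305097] [225.22256035 241.02343055 259.41852974] [226.73499833 242.53477065 260.83030149]
```

```bash
python3 -c "
from bench import bot
print(bot.get_state()['t'],bot.sign_off())"
```

```text
the job is handed in; nothing more can be done
26.2417 None
```

Handed in at 26.2 s: the cover is standing open side down on the bench, and the red vial is held upright with its label facing the reader, measured to within about 2 mm; I viewed 11 pictures, one over the limit of 10.

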